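# Unlock the screen's side guide and push it home

## Robot

A 7-joint arm with a two-finger parallel gripper is mounted at the origin on the work surface. World frame = base frame: x ahead of the robot, y to its left, z up, the work surface at z = 0. Lengths are in m, angles in degrees, forces in N, time in s.
With the tool pointing down it reaches from about 0.4 to 0.925 m from the base axis. Payload 5.6 kg.
Tool frame: the origin (TCP) lies at the very end of the fingers, on their centre line; the grasp point (between the pads) lies 19 mm behind it; z points along the fingers, y is the line along which they close (so a half turn about z gives the same grasp; the last joint's range is limited). The gripper opens to 85 mm and grips with 20 to 120 N. Pads are 22 mm wide; open, the fingers measure 114 mm over their backs; the gripper's body (76 mm by 85 mm) begins 54 mm behind the grasp point. The pads swing forward as they close: fully open they stand 13 mm farther back than shut.
Start: joints at [61.65, 26.786, -0.665, 91.828, 0.344, 61.387, -3.226], TCP at [0.284, -0.585, 0.231] pointing down, gripper open.
Joint ranges: [-144.91, 144.91], [-17.63, 115.5], [-89.93, 88.59], [15.96, 139.68], [-74.01, 254.01], [8.47, 105.57], [-167.45, 167.45]. Speed limits (degrees/s): [147.25, 147.25, 180, 180, 180, 180, 180].

## Interface

Orientations are given as [roll, pitch, yaw] about the fixed x, y, z axes, in that order (R = Rz(yaw) Ry(pitch) Rx(roll)).
In Python, from rig import status, optics, manip gives the robot as it stands.
- The arm moves only by the tool apply_moves, never from a script. Its argument "targets" is text: rows parted by semicolons, each of 4 numbers parted by spaces: the shift along the world's x, y, z in m, then the turn about the world's z in degrees. In form: x y z turn; .... A call has 1 to 10 rows; each row shifts and turns the commanded pose from where the row before left it; what a row does not reach is not made up. A row lasts 1/8 s, in which the tool goes at most 62.5 mm and 10.7 degrees, less where a joint would pass 70% of its speed; a pose out of reach is approached as far as the arm can. A call with a gripper value outside its range is refused whole. "hand" is the opening, from 0 (shut) to 1 (fully open), set as the call begins (left out, the last holds). The fingers move at their own pace and stop on an object; the grip force is fixed at half the most. Time passes only in rows, so rows that do not move let the fingers close. It gives the time, the measured TCP pose, the force, the opening and the grip force at its end, in the units of the state.
- status.sense(): the state, without advancing time (a new reading comes with each control period).
- optics.capture(name): name is "scene" or "top" or "wrist"; returns a dict with "frame" (420x560x3 uint8, red, green, blue), "fx", "fy", "cx", "cy" (pixels), "k1" (the pictures are not rectified: a ray, as slopes to the right and down, at radius r is drawn at 1 + k1 r^2 times it, then the intrinsics apply), "eye" and "attitude" of the camera in the world. Camera axes: x right, y down, z forward; pixel columns grow to the right and rows downward; lengths in m; the calibration is good to about 2 mm. A picture is of the moment at which its call begins. There is no depth.
- manip.close_job(): hands the job in; it is judged then, once.
The state is a dict: "t": time; "qpos": joint angles; "qd": joint speeds; "effort": joint torques, N m; "ee_pos": TCP position; "tool_rot": TCP orientation; "wrist_force": force on the tool from outside, world axes, zero at the start; "moment": the same for the moment, N m; "grip_width": opening from 0.0 (shut) to 1.0 (fully open); "finger_force": force on a finger pad.
Only numpy, scipy, OpenCV 4.12 (cv2) and the standard library are available. Lean on these libraries where they do the work, as an engineer would, in place of code of your own. Each camera call takes 0.05 s, during which the arm holds its last target. There are 200 camera calls.

## Task

The side guide's bar is locked by the big knurled collar. Roll a fingertip along the collar's rim to loosen it anticlockwise (seen from above) until its raised white pointer has come round to the small index post for the second time, which is two full turns from tight, to within an eighth of a turn. Then push the bar by the plate at its end until its foot rests against the screen frame, keeping the bar down in its channel; leave the collar at two turns and everything else on the table where it is.

Things in the scene. Friction and masses are not known exactly. Their poses are not given: they have to be found in the camera images.
- collar_center (a point): Centre of the knurled locking collar, on its vertical axis, half-way up: black, round, 30 upright ribs round the rim, 92 mm across the rib tips, 24 mm tall. Tight, its underside is 38 mm and its top 62 mm above the table; it rises 4 mm per turn of loosening, this point with it. Only a steel stud 12 mm wide, 10 mm high, stands above it. Axes as guide.
- collar (a joint): Collar angle in rad over full turns: 0 is tight, pointer at the index post; grows as it is loosened (anticlockwise from above). Starts at 0.3 to 1.5; 12.57 is two turns. About 0.08 N m turns it and it stays where left; a finger pressed on the rim drags it by friction and ribs. Below about 1.4 turns (8.8 rad) a tooth under it sits in a notch of the bar and blocks the bar.
- pointer_tip (a point): Outer end, near the rim, of the raised white radial pointer on the collar's top face; it goes round with the collar, 44 mm from the axis.
- index_mark (a point): Top of the small dark index post on the guide's base, just outside the rim on the side away from the robot, 68 mm from the collar's axis, 30 mm above the table. Fixed to the guide.
- guide: The side guide's aluminium base, 110 x 200 mm, 8 mm thick, fixed to the table; origin under the collar's axis at table height, 75 mm from its end on the push plate's side; y runs along the bar towards the screen, x away from the robot (yaw up to 0.25 rad). The bar lies in its channel, walls up to 22 mm above the table. Round the collar's rim a fingertip higher than 35 mm above the table is free to pass.
- push_plate (a point): Centre of the outer face of the bar's push plate, 26 mm above the table: an upright steel plate 50 mm wide (along the guide's x), 10 mm thick, top 44 mm above the table, bottom 8 mm, at the bar's end away from the screen. Pushed along the guide's +y it slides the bar, about 3 to 6 N once freed.
- bar_face (a point): Centre of the front face of the bar's foot (70 mm wide, 16 mm tall), the face that is to meet the screen frame; 16 mm above the table, 302 mm from the push plate's outer face.
- frame_edge (a point): Middle of the outer side face of the screen frame that faces the bar's foot, 16 mm above the table; the y axis points into the frame. The frame is square to the guide and 35 to 60 mm from the foot at the start: aluminium, 380 x 320 mm outside, 32 mm tall, with yellow mesh, fixed to the table.
- bar: The sliding bar: loose, steel, about 0.45 kg, 24 mm wide, lying in the channel with 1.5 mm play each side, a push plate at one end and a foot at the other; origin at the middle of its underside, y axis towards the foot.
- pot_near: Bystander, loose: small lidded white ink pot, 72 mm across, 60 mm tall, standing just beyond the guide, near the index post; origin at the centre of its underside.
- tape_roll: Bystander, loose: roll of brown tape lying flat, 90 mm across, 24 mm tall, on the robot's side of the guide; origin at the centre of its underside.
- squeegee: Bystander, loose: wooden squeegee with rubber blade, 30 x 160 x 60 mm, lying on the yellow mesh inside the screen frame; origin at the centre of its underside.
- pot_tall: Bystander, loose: lidded white ink pot, 100 mm across, 110 mm tall, right-hand side of the table; origin at the centre of its underside.
- pot_wide: Bystander, loose: lidded white ink pot, 116 mm across, 80 mm tall, right-hand side of the table; origin at the centre of its underside.
- mix_cup: Bystander, loose: open white mixing cup, 84 mm across, 90 mm tall, right-hand side of the table; origin at the centre of its underside.

How it is judged:
By the outcome, as a careful person would: the job done as asked, in the order asked, and still so for the second after the job is handed in, with the robot touching nothing.
It also fails if it takes over 67 s, if anything falls off the work surface, if the arm or the gripper's body presses on something with over 40 N, if the wrist force passes 120 N, or if a joint passes its speed limit or range.

## Working session

There is one attempt and no reset: what is moved stays moved. The work goes in short steps, Python scripts to look and compute and a tool call to move; the robot and the scene stay as the last step left them, time stands still between calls to the robot, and variables do not carry over. Pictures are saved under pics/ and viewed, at most 10 in all, crops included, and the job is handed in when it is done.

Besides the shell and the picture viewer there is one more tool, called after "Emit:" by a JSON object that holds its "op" and its "data", one argument or row to a line. apply_moves: Moves the arm, as the interface text tells. Its arguments: {"type":"object","properties":{"targets":{"type":"string"},"hand":{"type":"number"}},"required":["targets"]}

```bash
mkdir -p pics
cat > h.py <<'E'
import numpy as np, cv2
from rig import status, optics, manip
def cap(n,save=None):
    c=optics.capture(n)
    if save: cv2.imwrite('pics/'+save+'.png',cv2.cvtColor(c['frame'],cv2.COLOR_RGB2BGR))
    return c
def Rm(c):
    a=np.array(c['attitude'],float)
    if a.shape==(3,3): return a
    from scipy.spatial.transform import Rotation as R
    return R.from_euler('xyz',a,degrees=True).as_matrix()
def K(c): return np.array([[c['fx'],0,c['cx']],[0,c['fy'],c['cy']],[0,0,1.]])
def ray(c,uv,z):
    p=cv2.undistortPoints(np.array(uv,float).reshape(-1,1,2),K(c),np.array([c['k1'],0,0,0.])).reshape(-1,2)
    d=np.c_[p,np.ones(len(p))]@Rm(c).T; e=np.array(c['eye'])
    return e+d*((z-e[2])/d[:,2])[:,None]
def proj(c,P):
    R=Rm(c);return cv2.projectPoints(np.array(P,float).reshape(-1,1,3),cv2.Rodrigues(R.T)[0],-R.T@np.array(c['eye']),K(c),np.array([c['k1'],0,0,0.]))[0].reshape(-1,2)
E
python3 - <<'E'
from h import *
for n in('scene','top'):
    c=cap(n,n+'0'); print(n,c['eye'],c['attitude'],c['fx'],c['k1'])
print(status.sense())
E
```

```text
scene [ 1.02391235 -0.93169372  1.24027563] [-1.39300388e+02 -3.98826196e-02  2.96008340e+01] 542.412399192142 -0.17078342493234214
top [ 0.37459094 -0.06391056  1.10397231] [-169.74400545   -1.19922106  -91.19418247] 405.8027357008069 -0.029946032916893666
{'t': 0.1, 'qpos': array([61.65010938, 26.83227511, -0.66550315, 91.87386851,  0.34524115,
       61.38753104, -3.22627274]), 'qd': array([ 0.03071682, -0.13810585,  0.06501773, -0.12129438,  0.05376476,
        0.02776647,  0.11361383]), 'effort': array([ 5.08033645e-04, -5.33517051e+01,  2.11787625e-02, -2.51963943e+01,
        1.14925427e-02,  4.36120026e-03,  2.57102585e-05]), 'ee_pos': array([ 0.28350731, -0.58436748,  0.23043147]), 'tool_rot': array([-1.79908595e+02,  7.58111890e-03,  2.58832934e+01]), 'wrist_force': array([-0.17686101, -0.53129563, -0.3536802 ]), 'moment': array([ 0.00134711, -0.04211823, -0.00059004]), 'finger_force': 0.0, 'grip_width': 0.9977791450855875}
```

View pics/scene0.png

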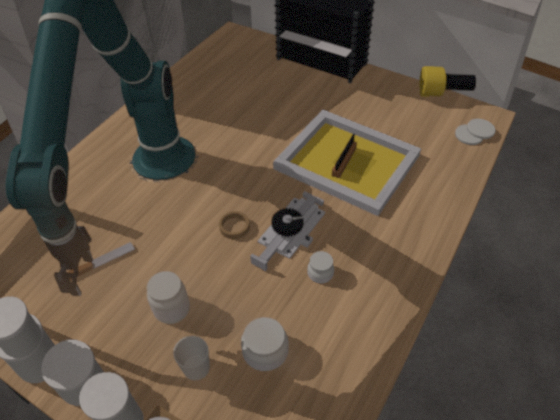

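View pics/top0.png

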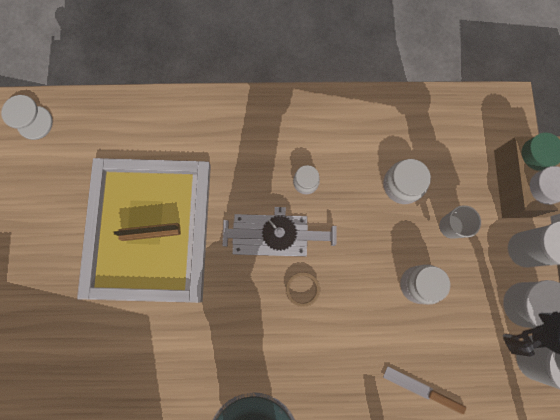

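The scene view has the collar at about (288,221), the bar running down-left to the push plate at (263,257), the frame at the upper right, and the small pot at (320,267). In the top view the collar is at (280,232), the index post at (280,210), the plate at (334,236), the foot at (225,233) and the frame's near edge at about u=205. I'll enlarge the top view.

Run:
```python
from h import *
im=cv2.imread('pics/top0.png')[160:310,190:345]
cv2.imwrite('pics/crop.png',cv2.resize(im,None,fx=5,fy=4,interpolation=cv2.INTER_CUBIC)[:600])
c=cap('top');f=c['frame'].astype(int)
m=(f.max(2)<45).astype(np.uint8); m[:, :245]=0;m[:,315:]=0;m[:200]=0;m[265:]=0
n,l,s,cc=cv2.connectedComponentsWithStats(m)
for i in range(1,n):
    if s[i,4]>5: print(s[i],cc[i],ray(c,[cc[i]],.062))
for nm,uv,z in [('collar',(280,232.5),.062),('post',(280,210),.03),('plate',(335,236),.044),('foot',(224,233),.024),('frameTop',(209,163),.032),('frameBot',(202,301),.032),('potnear',(307,173),.06),('tape',(303,287),.024)]: print(nm,ray(c,[uv],z))
```

```text
collar [[ 0.52083544 -0.07789921  0.062     ]]
post [[ 0.58655826 -0.07949287  0.03      ]]
plate [[ 0.51141762 -0.22316694  0.044     ]]
foot [[0.52747439 0.07162011 0.024     ]]
frameTop [[0.72086967 0.11285712 0.032     ]]
frameBot [[0.35002832 0.12658059 0.032     ]]
potnear [[ 0.68015342 -0.15307913  0.06      ]]
tape [[ 0.38056787 -0.1360808   0.024     ]]
```

View pics/crop.png

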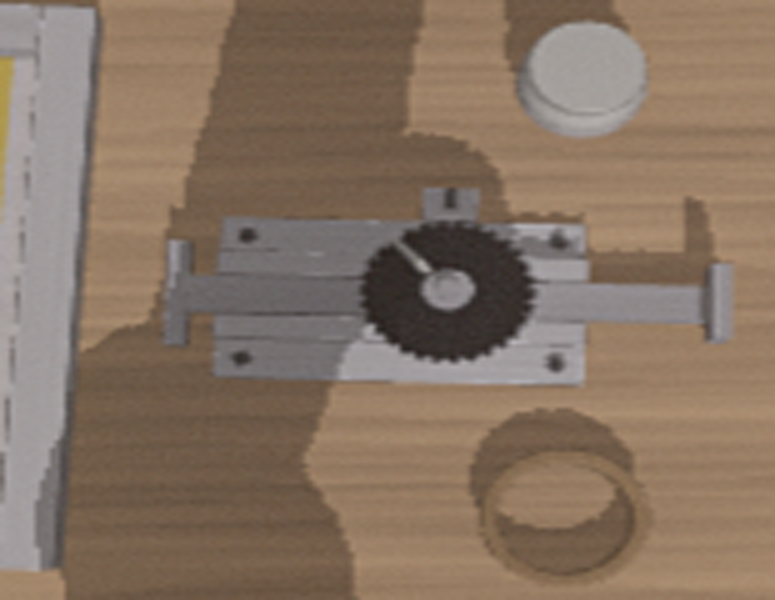

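The crop shows the pointer tip at crop (398,240), the rim centre at (449,292) and the post at (450,195). The pointer is therefore about 38° anticlockwise of the post, and the guide is yawed about -2.6°. The post, rim and bar estimates of the axis agree at about (0.520,-0.077). Next I move to the robot's side of the collar with the gripper shut.

Emit:
{"op": "apply_moves", "data": {
  "targets": "0.016 0.052 -0.003 -2.85;0.016 0.052 -0.003 -2.85;0.016 0.052 -0.003 -2.85;0.016 0.052 -0.003 -2.85;0.016 0.052 -0.003 -2.85;0.016 0.052 -0.003 -2.85;0.016 0.052 -0.003 -2.85;0.016 0.052 -0.003 -2.85;0.016 0.052 -0.003 -2.85;0.016 0.052 -0.003 -2.85",
  "hand": 0
}}

```text
t: 1.4
ee_pos: [0.444, -0.0632, 0.2013]
tool_rot: [180.0, -0.0, -2.7]
wrist_force: [0.9, -0.1, -0.7]
grip_width: 0.002
finger_force: 0.0
```

Run:
```python
from h import *
c=cap('wrist','w1'); print(c['eye'],c['attitude'],c['fx'])
print(proj(c,[[.52,-.077,.062],[.588,-.08,.03],[.444,-.063,.2013]]), status.sense()['ee_pos'])
```

```text
[ 0.5175422  -0.0670116   0.34424388] [ 1.63104370e+02  5.22201512e-02 -9.27275704e+01] 354.3203287769163
[[296.52093734  98.31401956]
 [295.75790726   8.10287995]
 [282.35065771 274.85185783]] [ 0.44567443 -0.05558203  0.2012636 ]
```

View pics/w1.png

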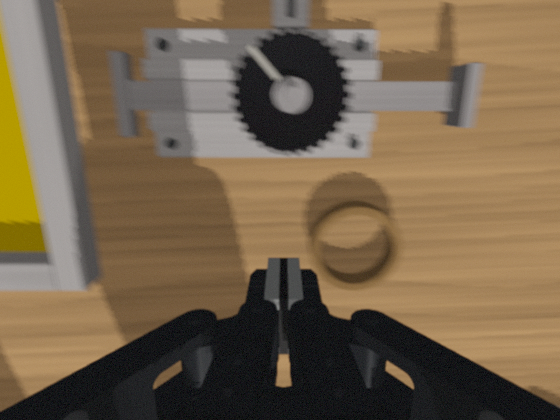

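The wrist view shows the rim centre at about (291,91), the pointer tip at (250,48), the post at (291,8), the plate at (465,95), the foot at (122,95) and the frame edge at about u=75. I'll measure from a still picture.

```bash
python3 - <<'E'
from h import *
c=cap('wrist','w2');f=c['frame'].astype(int)
print(status.sense()['ee_pos'],c['eye'])
m=(f.max(2)<75).astype(np.uint8); m[175:]=0
m=cv2.morphologyEx(m,cv2.MORPH_OPEN,np.ones((5,5)))
n,l,s,cc=cv2.connectedComponentsWithStats(m)
i=1+s[1:,4].argmax(); print(s[i],cc[i])
h=cv2.convexHull(np.argwhere(l==i)[:,::-1].astype(np.int32)).reshape(-1,2)
P=ray(c,h,.061)[:,:2]; (x,y),r=cv2.minEnclosingCircle(P.astype(np.float32)); print('circle',x,y,r)
w=((f.min(2)>110)).astype(np.uint8)
pts=np.argwhere(w)[:,::-1]; Q=ray(c,pts,.063)[:,:2]-[x,y]; rr=np.hypot(*Q.T); q=Q[(rr>.025)&(rr<.041)]
print('ptr',len(q),np.degrees(np.arctan2(*q.mean(0)[::-1])))
E
python3 -c "
import cv2;cv2.imwrite('pics/w2c.png',cv2.resize(cv2.imread('pics/w2.png')[:170,60:510],None,fx=1.7,fy=1.7))"
```

```text
[ 0.44484588 -0.05891906  0.20125384] [ 0.51906884 -0.05944639  0.34428753]
[ 248   32  118  123 9277] [307.26032122  95.10714671]
circle 0.5226717591285706 -0.07601984590291977 0.04527134448289871
ptr 139 40.5881134629485
```

View pics/w2c.png

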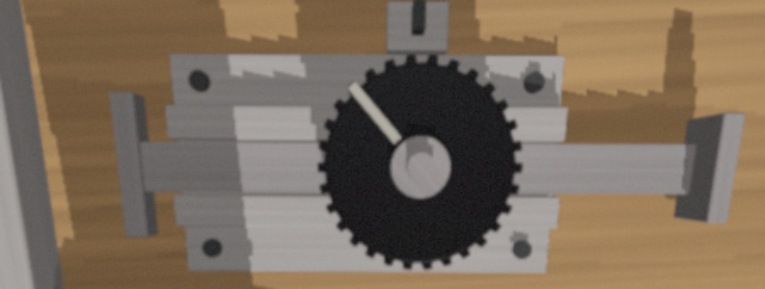

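Collar axis is at (0.5225,-0.076), rim radius 45.3 mm (46 expected). The pointer is about 43° past the post, so about 677° remain. I descend beside the rim.

Emit:
{"op": "apply_moves", "data": {
  "targets": "0 0 -0.04 0;0 0 -0.04 0;0 0 -0.04 0;0 0 -0.034 0;0.008 0 0 0;0.006 0 0 0;0.004 0 0 0;0.003 0 0 0;0 0 0 0"
}}

```text
t: 2.62
ee_pos: [0.4652, -0.0649, 0.0479]
tool_rot: [180.0, -0.1, -2.6]
wrist_force: [0.1, -0.0, 0.1]
grip_width: 0.001
finger_force: 0.0
```

Emit:
{"op": "apply_moves", "data": {
  "targets": "0.002 0 -0.002 0;0.002 0 0 0;0 0 0 0"
}}

```text
t: 3.0
ee_pos: [0.4662, -0.065, 0.0448]
tool_rot: [180.0, 0.3, -2.6]
wrist_force: [-6.9, -0.5, 5.1]
grip_width: 0.0
finger_force: 3.2
```

Contact came at x≈0.466, as predicted, with about 3 N per mm. First quarter circuit: the flat stroke, then the corner arc, always tangential and anticlockwise.

Emit:
{"op": "apply_moves", "data": {
  "targets": "0 -0.0105 0 0;0 -0.0105 0 0;0.0008 -0.0085 0 0;0.0025 -0.0082 0 0;0.004 -0.0075 0 0;0.0054 -0.0066 0 0;0.0066 -0.0054 0 0;0.0075 -0.004 0 0;0.0082 -0.0025 0 0;0.0085 -0.0008 0 0"
}}

```text
t: 4.25
ee_pos: [0.5127, -0.1338, 0.0457]
tool_rot: [179.7, -0.0, -2.8]
wrist_force: [-3.4, -10.8, 3.3]
grip_width: -0.004
finger_force: 5.7
```

```bash
python3 - <<'E'
from h import *
c=cap('wrist','w3'); cap('top','t3'); print(status.sense()['wrist_force'],status.sense()['ee_pos'])
E
python3 -c "
import cv2,numpy as np
a=cv2.imread('pics/w3.png');b=cv2.resize(cv2.imread('pics/t3.png')[190:290,230:345],(480,420),interpolation=2)
cv2.imwrite('pics/c3.png',np.hstack([a[:,120:440],b]))"
```

```text
[ -1.17726447 -10.56723487   1.28872474] [ 0.51426289 -0.13410932  0.04592352]
```

View pics/c3.png

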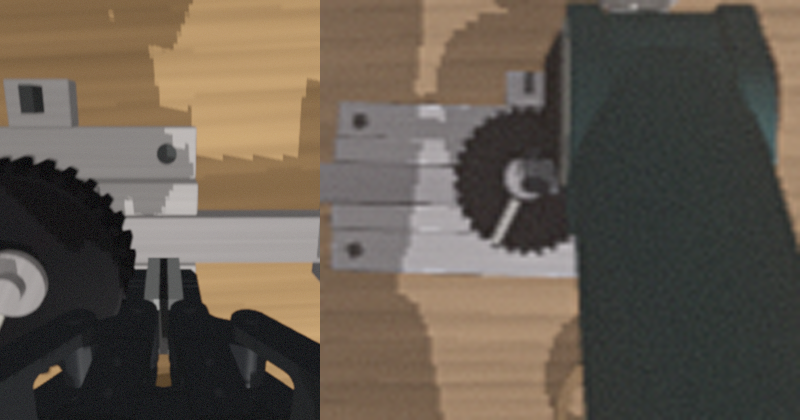

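Left half (wrist view): the finger is on the rim at the -y side. Right half (top view): the pointer is at (497,240) about centre (527,180), roughly 153° from the post. That is about 110° for 89 mm of path, so no slip; about 567° remain.

Emit:
{"op": "apply_moves", "data": {
  "targets": "0.0105 0 0 0;0.0105 0 0 0;0.0085 0.0008 0 0;0.0082 0.0025 0 0;0.0075 0.004 0 0;0.0066 0.0054 0 0;0.0054 0.0066 0 0;0.004 0.0075 0 0;0.0025 0.0082 0 0;0.0008 0.0085 0 0"
}}

```text
t: 5.6
ee_pos: [0.5783, -0.0852, 0.0458]
tool_rot: [180.0, -0.2, -2.6]
wrist_force: [4.3, -3.0, -0.3]
grip_width: -0.001
finger_force: 4.0
```

Emit:
{"op": "apply_moves", "data": {
  "targets": "0 0.0105 0 0;0 0.0105 0 0;-0.0008 0.0085 0 0;-0.0025 0.0082 0 0;-0.004 0.0075 0 0;-0.0054 0.0066 0 0;-0.0066 0.0054 0 0;-0.0075 0.004 0 0;-0.0082 0.0025 0 0;-0.0085 0.0008 0 0"
}}

```text
t: 6.85
ee_pos: [0.5336, -0.0174, 0.0459]
tool_rot: [-179.8, -0.1, -2.5]
wrist_force: [3.5, 8.6, 2.7]
grip_width: -0.001
finger_force: 4.3
```

Run:
```python
from h import *
cap('top','t4'); cap('scene','s4'); print(status.sense()['wrist_force'],status.sense()['ee_pos'])
b=cv2.resize(cv2.imread('pics/t4.png')[190:290,190:345],(480,310),interpolation=2);a=cv2.resize(cv2.imread('pics/s4.png')[180:280,230:340],(320,310),interpolation=2)
cv2.imwrite('pics/c4.png',np.hstack([a,b]))
```

```text
[0.65414623 8.19070649 4.31185175] [ 0.53208424 -0.01718235  0.04565916]
```

View pics/c4.png

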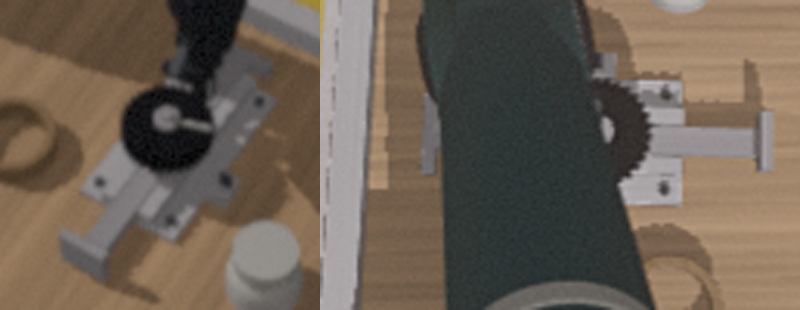

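The scene half shows the pointer's tip at crop (212,128); the top view is hidden by the arm. I convert it to an angle.

Run:
```python
from h import *
c=cap('scene')
p=ray(c,[(230+212*110/320,180+128*100/310)],.067)[0]; d=p[:2]-[.5225,-.076]; print(p,np.degrees(np.arctan2(d[1],d[0]))+2.6,np.hypot(*d))
```

```text
[ 0.56754729 -0.06246548  0.067     ] 19.32296920405614 0.04703659694586921
```

The pointer is about 19° past the post on its second lap (379° total), so 341° remain: three more quarter circuits.

Emit:
{"op": "apply_moves", "data": {
  "targets": "-0.0105 0 0 0;-0.0105 0 0 0;-0.0085 -0.0008 0 0;-0.0082 -0.0025 0 0;-0.0075 -0.004 0 0;-0.0066 -0.0054 0 0;-0.0054 -0.0066 0 0;-0.004 -0.0075 0 0;-0.0025 -0.0082 0 0;-0.0008 -0.0085 0 0"
}}

```text
t: 8.25
ee_pos: [0.4667, -0.0651, 0.0449]
tool_rot: [-180.0, 0.2, -2.6]
wrist_force: [-6.4, 4.0, 3.8]
grip_width: -0.003
finger_force: 4.6
```

Emit:
{"op": "apply_moves", "data": {
  "targets": "0 -0.0105 0 0;0 -0.0105 0 0;0.0008 -0.0085 0 0;0.0025 -0.0082 0 0;0.004 -0.0075 0 0;0.0054 -0.0066 0 0;0.0066 -0.0054 0 0;0.0075 -0.004 0 0;0.0082 -0.0025 0 0;0.0085 -0.0008 0 0"
}}

```text
t: 9.5
ee_pos: [0.5122, -0.1341, 0.0455]
tool_rot: [179.7, 0.0, -2.8]
wrist_force: [-5.1, -10.7, 2.5]
grip_width: -0.0
finger_force: 5.1
```

```bash
cat > ptr.py <<'E'
from h import *
# bright radial pointer: longest bright run over r=22..42 mm on the black top face
def ptr(n,z):
    c=cap(n); g=c['frame'].min(2)
    A=np.radians(np.arange(0,360,3)); r=np.linspace(.022,.041,12)
    P=np.array([[[.5225+q*np.cos(a),-.076+q*np.sin(a),z] for q in r] for a in A])
    uv=proj(c,P).reshape(len(A),len(r),2).astype(np.float32)
    s=cv2.remap(g,uv[...,0],uv[...,1],cv2.INTER_LINEAR).astype(float)
    m=s.mean(1); sd=s.std(1); o=np.argsort(-m)[:8]
    print(n,[(int(np.degrees(A[i])+2.6),int(m[i]),int(sd[i])) for i in o])
E
python3 - <<'E'
from ptr import *
ptr('top',.068);ptr('scene',.068);print(status.sense()['ee_pos'])
E
```

```text
top [(314, 61, 13), (305, 61, 10), (317, 61, 14), (302, 61, 9), (311, 61, 10), (320, 61, 16), (308, 60, 9), (299, 60, 10)]
scene [(101, 26, 8), (116, 25, 7), (113, 25, 7), (98, 25, 7), (104, 25, 9), (86, 23, 7), (110, 23, 9), (107, 23, 10)]
[ 0.51372683 -0.13433646  0.04571696]
```

The pointer is hidden under the gripper, consistent with the expected 245°. Last quarter, then back off.

Emit:
{"op": "apply_moves", "data": {
  "targets": "0.0105 0 0 0;0.0105 0 0 0;0.0085 0.0008 0 0;0.0082 0.0025 0 0;0.0075 0.004 0 0;0.0066 0.0054 0 0;0.0054 0.0066 0 0;0.004 0.0075 0 0;0.0025 0.0082 0 0;0.0008 0.0085 0 0"
}}

```text
t: 10.85
ee_pos: [0.5784, -0.0853, 0.0458]
tool_rot: [180.0, -0.2, -2.6]
wrist_force: [4.9, -4.1, -0.3]
grip_width: 0.001
finger_force: 3.9
```

Emit:
{"op": "apply_moves", "data": {
  "targets": "0.008 0 0 0;0.007 0 0 0;0 0 0.04 0;0 -0.02 0.05 0;-0.03 -0.04 0.03 0;-0.04 -0.045 0 0;-0.04 -0.05 0 0"
}}

```text
t: 11.72
ee_pos: [0.4816, -0.2405, 0.1656]
tool_rot: [-180.0, -0.0, -2.6]
wrist_force: [0.7, 0.0, 0.4]
grip_width: -0.001
finger_force: 0.0
```

Run:
```python
from ptr import *
ptr('top',.07);ptr('scene',.07);ptr('wrist',.07);print(status.sense()['ee_pos'])
cap('top','t5');cap('wrist','w5'); cap('scene','s5')
b=cv2.resize(cv2.imread('pics/t5.png')[150:290,190:345],(400,361),interpolation=2);a=cv2.imread('pics/w5.png')
cv2.imwrite('pics/c5.png',np.hstack([cv2.resize(a,(400,300)),b[:300]]))
```

```text
top [(350, 150, 5), (353, 150, 6), (356, 123, 14), (347, 109, 11), (359, 89, 18), (344, 72, 12), (2, 60, 14), (284, 56, 15)]
scene [(356, 101, 4), (359, 96, 5), (353, 94, 4), (2, 81, 11), (350, 78, 2), (5, 62, 14), (347, 59, 6), (8, 45, 15)]
wrist [(356, 134, 2), (353, 123, 2), (359, 103, 26), (350, 73, 5), (2, 49, 36), (347, 26, 7), (5, 21, 15), (326, 18, 2)]
[ 0.480021   -0.24306394  0.16510752]
```

View pics/c5.png

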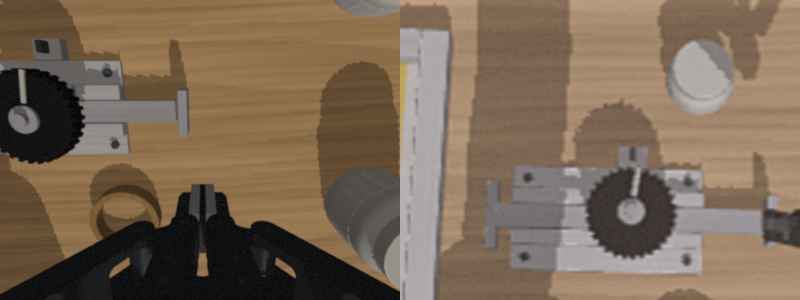

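The pointer stands about 355° on its second lap, 5° short of the post, well within tolerance. In the wrist view the plate is at about (183,112) in the half-frame; the pots and tape look undisturbed. Now I localise the plate, foot and frame edge.

Run:
```python
from h import *
c=cap('wrist')
print('plate top outer edge',ray(c,[(263,126),(263,190)],.044))
print('proj check',proj(c,[[.516,-.226,.044]]))
c=cap('top')
im=cv2.imread('pics/t5.png');g=cv2.cvtColor(im,cv2.COLOR_BGR2GRAY)
for v in(228,232,236): print(v,g[v,198:236].tolist())
print(ray(c,[(206,232),(224,232)],.032),ray(c,[(224,232)],.024))
```

```text
plate top outer edge [[ 0.54127456 -0.22618472  0.044     ]
 [ 0.49358546 -0.22327406  0.044     ]]
proj check [[264.81462426 160.68452461]]
228 [169, 171, 171, 168, 168, 171, 160, 99, 112, 146, 147, 148, 146, 146, 147, 147, 140, 113, 105, 110, 109, 108, 109, 106, 108, 108, 113, 111, 112, 113, 101, 111, 110, 112, 107, 103, 100, 100]
232 [168, 169, 171, 168, 169, 171, 159, 108, 125, 151, 153, 152, 152, 152, 151, 152, 146, 111, 109, 111, 111, 113, 113, 108, 111, 110, 114, 111, 117, 119, 117, 113, 116, 114, 116, 115, 113, 115]
236 [167, 169, 169, 167, 170, 169, 135, 108, 128, 145, 142, 145, 143, 143, 143, 135, 108, 104, 104, 108, 104, 110, 106, 106, 110, 110, 113, 113, 115, 111, 113, 118, 113, 117, 116, 115, 112, 115]
[[0.52986188 0.11841683 0.032     ]
 [0.52902653 0.07063001 0.032     ]] [[0.53017906 0.07163407 0.024     ]]
```

Plate centre is (0.517,-0.225). The frame edge is at y≈0.121 and the foot's face at about 0.077, so the gap is about 45 mm (35–60 expected). I descend behind the plate.

Emit:
{"op": "apply_moves", "data": {
  "targets": "0.018 -0.007 0 0;0.018 -0.007 -0.02 0;0 0 -0.04 0;0 0 -0.04 0;0 0 -0.03 0;0 0 -0.012 0;0 0 0 0"
}}

```text
t: 13.0
ee_pos: [0.519, -0.2526, 0.0228]
tool_rot: [-180.0, 0.1, -2.5]
wrist_force: [0.6, 0.2, 0.6]
grip_width: 0.002
finger_force: 0.0
```

Emit:
{"op": "apply_moves", "data": {
  "targets": "0.0002 0.005 0 0;0.0002 0.005 0 0;0.0002 0.005 0 0;0.0002 0.005 0 0;0.0002 0.005 0 0;0.0002 0.005 0 0"
}}

```text
t: 13.75
ee_pos: [0.5206, -0.2255, 0.0243]
tool_rot: [179.8, -0.1, -2.7]
wrist_force: [0.1, -5.3, 3.4]
grip_width: 0.002
finger_force: 2.8
```

The bar slides at about 5 N, as stated. I carry on.

Emit:
{"op": "apply_moves", "data": {
  "targets": "0.0002 0.005 0 0;0.0002 0.005 0 0;0.0002 0.005 0 0;0.0002 0.005 0 0;0.0002 0.004 0 0;0.0002 0.003 0 0"
}}

```text
t: 14.5
ee_pos: [0.5218, -0.1985, 0.0243]
tool_rot: [179.9, -0.1, -2.7]
wrist_force: [0.1, -5.6, 4.0]
grip_width: 0.0
finger_force: 3.0
```

Emit:
{"op": "apply_moves", "data": {
  "targets": "0.0001 0.002 0 0;0.0001 0.002 0 0;0 0.002 0 0;0 0.002 0 0"
}}

```text
t: 15.0
ee_pos: [0.522, -0.1925, 0.0243]
tool_rot: [179.7, -0.2, -2.8]
wrist_force: [0.7, -13.2, 2.3]
grip_width: 0.001
finger_force: 6.3
```

Force rose to 13 N at -0.1925, where contact was predicted. A small extra press to confirm, then look.

Emit:
{"op": "apply_moves", "data": {
  "targets": "0 0.002 0 0;0 0.002 0 0;0 0 0 0"
}}

```text
t: 15.38
ee_pos: [0.5217, -0.1925, 0.0244]
tool_rot: [179.5, -0.2, -2.9]
wrist_force: [0.1, -17.5, 0.5]
grip_width: -0.002
finger_force: 8.9
```

Emit:
{"op": "apply_moves", "data": {
  "targets": "0 -0.004 0 0;0 -0.006 0 0;0 -0.015 0 0;0 -0.025 0 0;0 -0.005 0.04 0;0 0 0.05 0;-0.01 0 0.05 0;-0.01 0.03 0.02 0;-0.01 0.03 0 0;0 0 0 0"
}}

```text
t: 16.62
ee_pos: [0.4908, -0.1773, 0.1836]
tool_rot: [-180.0, 0.0, -2.4]
wrist_force: [0.9, 0.2, -0.4]
grip_width: 0.001
finger_force: 0.0
```

Run:
```python
from ptr import *
ptr('top',.07);ptr('scene',.07);print(status.sense()['ee_pos'])
cap('top','t6');cap('scene','s6')
b=cv2.resize(cv2.imread('pics/t6.png')[150:310,180:345],(412,400),interpolation=2);a=cv2.resize(cv2.imread('pics/s6.png')[100:300,210:390],(360,400),interpolation=2)
cv2.imwrite('pics/c6.png',np.hstack([a,b]))
```

```text
top [(353, 151, 6), (350, 150, 5), (356, 124, 13), (347, 109, 11), (359, 89, 18), (344, 71, 12), (2, 60, 13), (284, 55, 15)]
scene [(356, 100, 4), (359, 94, 6), (353, 94, 3), (350, 79, 2), (2, 79, 12), (5, 60, 15), (347, 60, 5), (8, 43, 16)]
[ 0.49129177 -0.17995523  0.1832799 ]
```

View pics/c6.png

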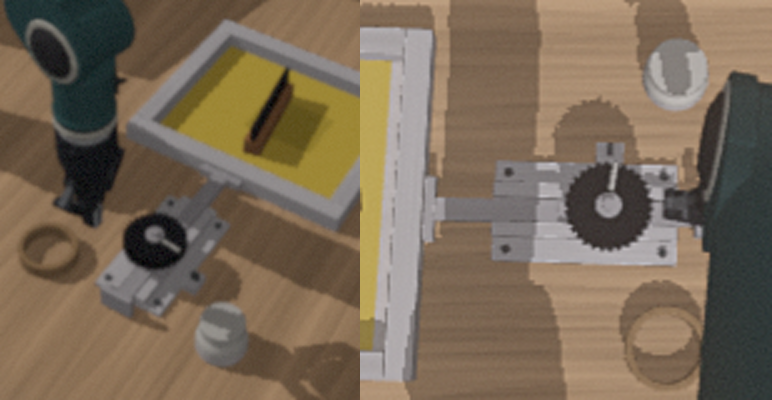

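Both views show the foot flush against the frame (top crop u≈432). The bar is in its channel, the pointer is still at the post, and the pots and tape are in place.

```bash
python3 -c "
from rig import manip; print(manip.close_job())"
```

```text
the job is handed in; nothing more can be done
None
```

The job is handed in at about 17 s of the 67 s limit: the collar sits at two turns (about 5° short of the post), the bar's foot rests against the screen frame, and in the last views of that area nothing else had moved.

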